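# Turn the counter carousel to the hand stamp and latch it

## Robot

A 7-joint arm with a two-finger parallel gripper is mounted at the origin on a cart in front of the work surface, level with it; the furniture and walls round the work are solid. World frame = base frame: x ahead of the robot, y to its left, z up, the work surface at z = 0. Lengths are in m, angles in rad, forces in N, time in s.
With the tool pointing down it reaches from about 0.4 to 0.925 m from the base axis. Payload 4.1 kg.
Tool frame: the origin (TCP) lies on the front face of the gripper's body, between the roots of the fingers; the fingertips stand 73 mm ahead of it and the grasp point (between the pads) lies bot.hold_point_z ahead of it (bot.hold_point_z is the distance from the TCP to the grasp point, in m); z points along the fingers, y is the line along which they close (so a half turn about z gives the same grasp; the last joint's range is limited). The gripper opens to 85 mm and grips with 20 to 120 N. Pads are 22 mm wide; open, the fingers measure 114 mm over their backs; the gripper's body (76 mm by 85 mm) begins 54 mm behind the grasp point. The pads swing forward as they close: fully open they stand 13 mm farther back than shut.
Start: joints at [-1.245, 0.398, 0.045, 1.537, -0.019, 1.207, -0.051], TCP at [0.268, 0.592, 0.304] pointing down, gripper open.
Joint ranges: [-2.82, 2.82], [-0.49, 2.23], [-1.37, 1.46], [0, 2.46], [-1.36, 4.5], [0.23, 2], [-2.94, 2.94]. Speed limits (rad/s): [2.57, 2.57, 3.14, 3.14, 3.14, 3.14, 3.14].

## Interface

Orientations are given as a rotation vector (axis times angle).
In Python, from plant import monitor, viewer, bot, finder gives the robot as it stands.
- The arm moves only by the tool jog_arm, never from a script. Its argument "increments" is a list of rows, each an object of numbers: "x", "y", "z": the shift along the tool's x, y, z in m; "ax", "ay", "az": the turn, a rotation vector about the tool's x, y, z in degrees; "claw": the opening in per cent of the stroke, from 0 (shut) to 100 (fully open). A call has 1 to 5 rows; each row is the pose to reach, as a shift and turn from the pose commanded when the call began, along the tool's axes at that moment; what a row does not reach only later rows make up. A row lasts 1/8 s, in which the tool goes at most 62.5 mm and 10.7 degrees, less where a joint would pass 70% of its speed; a pose out of reach is approached as far as the arm can. A call with a gripper value outside its range is refused whole. The fingers move at their own pace and stop on an object; "force" is the grip in N (left out, the last holds). Time passes only in rows, so rows that repeat a pose let the fingers close. It gives the time, the measured TCP pose, the force, the opening and the grip force at its end, in the units of the state.
- monitor.get_state(): the state, without advancing time (a new reading comes with each control period).
- viewer.capture(name): name is "scene" or "top" or "wrist"; returns a dict with "img" (420x560x3 uint8, red, green, blue), "fx", "fy", "cx", "cy" (pixels), "world_from_camera" (4x4, takes a point from camera to world coordinates). Camera axes: x right, y down, z forward; pixel columns grow to the right and rows downward; lengths in m; the calibration is good to about 2 mm. The wrist camera is an equidistant fisheye: a pixel r from the principal point sees the ray r / f radians off the axis. A picture is of the moment at which its call begins. There is no depth.
- bot.job_done(): hands the job in; it is judged then, once.
Trained networks look in the newest picture that a camera, given by its name, has taken for a name from the list of things; names that differ only in an ending like _2 or _b are one class to them, and where a whole thing is asked for, a point or a joint stands for the part that bears it (a point fixed in the world has none). Each returns a list of dicts, best first, with "conf" (0 to 1); they miss things now and then, are a little off and sometimes report something else, mostly with a low value. They report only what shows in the picture. A call takes as long as a camera call.
- finder.trace(camera, label): "mask" (420x560 bool, what is visible of it) and "pixel" ([column, row] in pixels, amid what is visible of it).
- finder.pinpoint(camera, label): "pixel" ([column, row] in pixels: a listed point, or the origin of a listed thing).
The state is a dict: "t": time; "q": joint angles; "qd": joint speeds; "tau": joint torques, N m; "position": TCP position; "tcp_rot": TCP orientation; "force": force on the tool from outside, world axes, zero at the start; "torque": the same for the moment, N m; "grip_width": finger opening in m; "grasp_force": force on a finger pad.
Only numpy, scipy, OpenCV 4.12 (cv2) and the standard library are available. Lean on these libraries where they do the work, as an engineer would, in place of code of your own. Each camera call takes 0.05 s, during which the arm holds its last target. There are 200 camera calls.

## Task

The wooden hand stamp is wanted next: bring it to the front of the counter carousel without picking anything up. With a fingertip push the latch lever all the way out so that its fork lets go of the rim peg, push the tray round by its rim pegs until the hand stamp's bay is where the front bay was (facing you), then push the lever fully back in so that the fork holds a rim peg again and the tray cannot swing. Turn it smoothly: do not touch or tip the things standing in the bays, do not force anything, and leave the other things on the counter where they are.

Things in the scene. Friction and masses are not known exactly. Their poses are not given: they have to be found in the camera images.
- carousel: Counter carousel, fixed; origin on the counter under its axis, -x to its front (towards the robot, within 0.2 rad). Grey base; pale wooden tray: a disc, radius 128 mm, top 22 mm above the counter, with a lip (radius 100, top 38 mm), a hub (radius 14, top 65 mm) and five dividers (5 mm thick, top 52 mm) making five 72-degree bays. Outside the lip five rim pegs stand in line with the dividers.
- tray (a joint): Turning of the tray on its base, rad, 0 at the start, positive counterclockwise from above, not limited to a turn; the bearing is stiff (about 0.1 N m, 1 N at a peg, more when fast) and the tray stops soon after it is let go. While the fork holds a peg it turns by only about 1 degree.
- front_bay (a point): Fixed point of the base: middle of the front bay's floor, 62 mm from the turning axis towards the carousel's -x, 22 mm above the counter. Whatever bay faces front has its middle here.
- peg_seat (a point): Fixed point of the base where the fork holds a rim peg: 120 mm from the axis, 36 degrees clockwise (seen from above) from the front direction, so at the left front seen from the robot; 50 mm above the counter.
- latch_pivot (a point): Fixed point on the latch's upright pivot, just outside the tray at its left, 50 mm above the counter (the latch's arms are lower).
- latch (a joint): Latch angle, rad: 0 fully in (at a stop, fork round a peg), 0.70 fully out (at a stop), growing clockwise from above; tray free from about 0.6. Friction 0.06 N m (1 N at the thumb post) keeps it where it is left. Flat metal lever 26 to 34 mm above the counter: the fork, 55 mm from the pivot, has a 16 mm slot and flared mouth that draws a peg in from about 5 degrees off; with no peg it shuts empty.
- latch_thumb (a point): Middle of the upright wooden thumb post at the end of the latch's handle, 65 mm from the pivot and farther from the tray, 50 mm above the counter; 14 mm thick, from 30 to 66 mm above the counter. Pushed sideways about the pivot, clockwise from above (to the left and away from the robot), it opens the latch; the other way it closes it. Travel 45 mm.
- peg_0 (a point): First of the five upright steel rim pegs, 12 mm thick, from 22 to 86 mm above the counter, 120 mm from the turning axis, 72 degrees apart, numbered counterclockwise, each between two bays; point on its axis, 55 mm above the counter. Turns with the tray. Fingertips 42 mm or more above the counter pass over the latch's arms.
- peg_1 (a point): One of the five upright steel rim pegs, 12 mm thick, from 22 to 86 mm above the counter, 120 mm from the turning axis, 72 degrees apart, numbered counterclockwise, each between two bays; point on its axis, 55 mm above the counter. Turns with the tray. Fingertips 42 mm or more above the counter pass over the latch's arms.
- peg_2 (a point): One of the five upright steel rim pegs, 12 mm thick, from 22 to 86 mm above the counter, 120 mm from the turning axis, 72 degrees apart, numbered counterclockwise, each between two bays; point on its axis, 55 mm above the counter. Turns with the tray. Fingertips 42 mm or more above the counter pass over the latch's arms.
- peg_3 (a point): One of the five upright steel rim pegs, 12 mm thick, from 22 to 86 mm above the counter, 120 mm from the turning axis, 72 degrees apart, numbered counterclockwise, each between two bays; point on its axis, 55 mm above the counter. Turns with the tray. Fingertips 42 mm or more above the counter pass over the latch's arms.
- peg_4 (a point): One of the five upright steel rim pegs, 12 mm thick, from 22 to 86 mm above the counter, 120 mm from the turning axis, 72 degrees apart, numbered counterclockwise, each between two bays; point on its axis, 55 mm above the counter. Turns with the tray. Fingertips 42 mm or more above the counter pass over the latch's arms.
- wood_stamp: Hand stamp with turned wooden handle on a dark rectangular block, 31x52x88 mm, 60 to 120 g, loose, standing in one of the bays beside or behind the front one; origin under its centre, z up. The thing to be brought to the front. It stands on its 26x52 mm block and tips if the tray is jerked.
- roll_thick: Standing white paper roll in a bay, 53 mm thick, 79 mm high, loose; origin under its centre, z up.
- roll_thin: Standing white paper roll in a bay, 44 mm thick, 79 mm high, loose; origin under its centre, z up.
- spool_side: Thread spool alone in a bay, 28 mm thick, 48 mm high, loose; origin under its centre, z up.
- spool_front_a: One of two thread spools together in the bay that faces front at the start, 28 mm thick, 48 mm high, loose; origin under its centre, z up.
- spool_front_b: The other of the two thread spools, the same size.
- ink_pad: Flat closed ink pad lying on the counter, 74x105x14 mm; origin under its centre. Bystander.
- tags: Banded pack of claim tags lying on the counter, 88x48x16 mm; origin under its centre. Bystander.
- carton: Small flat carton lying on the counter, 55x85x30 mm; origin under its centre. Bystander.
- cream: Round flat pot, 90 mm wide, 32 mm high; origin under its centre. Bystander.

How it is judged:
By the outcome, as a careful person would: the job done as asked, in the order asked, and still so for the second after the job is handed in, with the robot touching nothing.
It also fails if it takes over 72 s, if anything falls off the work surface, if the arm or the gripper's body presses on something with over 40 N, if the wrist force passes 120 N, or if a joint passes its speed limit or range.

## Working session

There is one attempt and no reset: what is moved stays moved. The work goes in short steps, Python scripts to look and compute and a tool call to move; the robot and the scene stay as the last step left them, time stands still between calls to the robot, and variables do not carry over. Pictures are saved under pics/ and viewed, at most 10 in all, crops included, and the job is handed in when it is done.

Besides the shell and the picture viewer there is one more tool, called after "Call:" in YAML: its name, and indented under it one key for each argument. jog_arm: Moves the arm, as the interface text tells. Its arguments: {"type":"object","properties":{"increments":{"type":"array"},"force":{"type":"number"}},"required":["increments"]}

```bash
mkdir -p pics; cat > h.py <<'E'
import numpy as np, cv2
from scipy.spatial.transform import Rotation as R
from plant import monitor, viewer, bot, finder
def ray(c,px):
    T=np.array(c["world_from_camera"]); d=np.array([(px[0]-c["cx"])/c["fx"],(px[1]-c["cy"])/c["fy"],1.])
    return T[:3,3],T[:3,:3]@d
def at(c,px,z):
    o,d=ray(c,px); return o+d*(z-o[2])/d[2]
def proj(c,p):
    T=np.linalg.inv(np.array(c["world_from_camera"])); q=T[:3,:3]@np.array(p)+T[:3,3]
    return [c["fx"]*q[0]/q[2]+c["cx"],c["fy"]*q[1]/q[2]+c["cy"]]
E
python3 - <<'E'
from h import *
s=monitor.get_state(); print(s["t"],s["position"],s["tcp_rot"],s["grip_width"],bot.hold_point_z); print(R.from_rotvec(s["tcp_rot"]).as_matrix().round(3))
Z=dict(carousel=0,front_bay=.022,peg_seat=.05,latch_pivot=.05,latch_thumb=.05,peg_0=.055,wood_stamp=0.022,roll_thick=.022,roll_thin=.022,spool_side=.022,ink_pad=0,tags=0,carton=0,cream=0)
for cam in ("top","scene"):
    c=viewer.capture(cam); cv2.imwrite(f"pics/{cam}0.png",c["img"][:,:,::-1])
    for n,z in Z.items():
        for d in finder.pinpoint(cam,n)[:6]:
            print(cam,n,round(d["conf"],2),np.round(d["pixel"]),at(c,d["pixel"],z).round(4)[:2])
E
```

```text
0.0 [0.26766773 0.59179118 0.30287086] [-6.62004163e-01 -3.07077878e+00  3.01561872e-03] 0.08512076465010172 0.0539
[[-0.911  0.412 -0.001]
 [ 0.412  0.911 -0.002]
 [-0.    -0.002 -1.   ]]
top front_bay 0.83 [267. 210.] [0.5885 0.1371]
top front_bay 0.31 [278. 150.] [0.7621 0.1303]
top peg_seat 0.79 [239. 222.] [0.5421 0.206 ]
top latch_pivot 0.83 [223. 205.] [0.5828 0.2538]
top latch_thumb 0.66 [207. 222.] [0.5309 0.2894]
top latch_thumb 0.5 [262. 170.] [0.6909 0.1653]
top peg_0 0.94 [314. 183.] [0.6722 0.0195]
top peg_0 0.76 [291. 228.] [0.5409 0.0667]
top peg_0 0.66 [281. 146.] [0.763  0.1209]
top peg_0 0.64 [240. 222.] [0.5418 0.2033]
top peg_0 0.6 [232. 168.] [0.685  0.2456]
top wood_stamp 0.72 [249. 197.] [0.6185 0.1913]
top roll_thick 0.66 [261. 171.] [0.6976 0.1682]
top roll_thin 0.64 [288. 178.] [0.6844 0.0914]
top spool_side 0.64 [294. 203.] [0.6168 0.068 ]
top ink_pad 0.9 [361. 294.] [ 0.3985 -0.1402]
top tags 0.98 [398. 304.] [ 0.3835 -0.2381]
top carton 0.7 [168. 275.] [0.3832 0.382 ]
top cream 0.98 [288. 283.] [0.4009 0.0565]
scene carousel 0.64 [276. 219.] [0.6373 0.13
[... 448 characters left out ...]
0 0.8 [299. 180.] [0.763  0.1333]
scene peg_0 0.7 [240. 218.] [0.5433 0.1875]
scene peg_0 0.69 [252. 179.] [0.6982 0.2538]
scene wood_stamp 0.7 [301. 184.] [0.7874 0.1401]
scene wood_stamp 0.25 [249. 290.] [0.3813 0.0458]
scene roll_thick 0.68 [280. 199.] [0.6964 0.1571]
scene roll_thin 0.94 [298. 205.] [0.6981 0.0988]
scene roll_thin 0.33 [277. 199.] [0.691  0.1645]
scene spool_side 0.64 [294. 224.] [0.6237 0.0689]
scene ink_pad 0.97 [323. 324.] [ 0.4027 -0.1342]
scene ink_pad 0.67 [239. 214.] [0.601  0.2363]
scene tags 0.96 [366. 354.] [ 0.3838 -0.2423]
scene carton 0.86 [144. 244.] [0.3758 0.3849]
scene carton 0.42 [369. 354.] [ 0.386  -0.2468]
scene cream 0.68 [252. 291.] [0.3975 0.0499]
```

```bash
python3 -c "
import cv2
a=cv2.imread('pics/top0.png')[120:320,140:440];b=cv2.imread('pics/scene0.png')[140:340,120:420]
cv2.imwrite('pics/a.png',cv2.resize(a,(800,533),interpolation=2));cv2.imwrite('pics/b.png',cv2.resize(b,(800,533),interpolation=2))"
```

```text
(no output)
```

View pics/a.png

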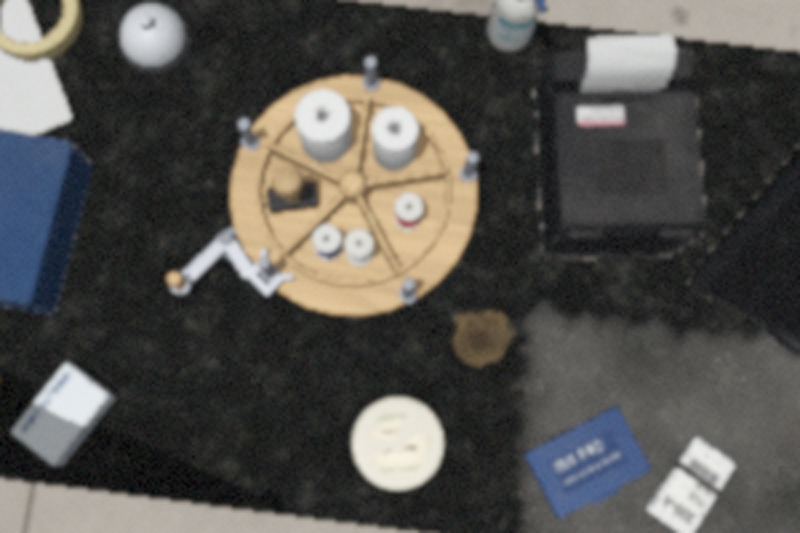

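View pics/b.png

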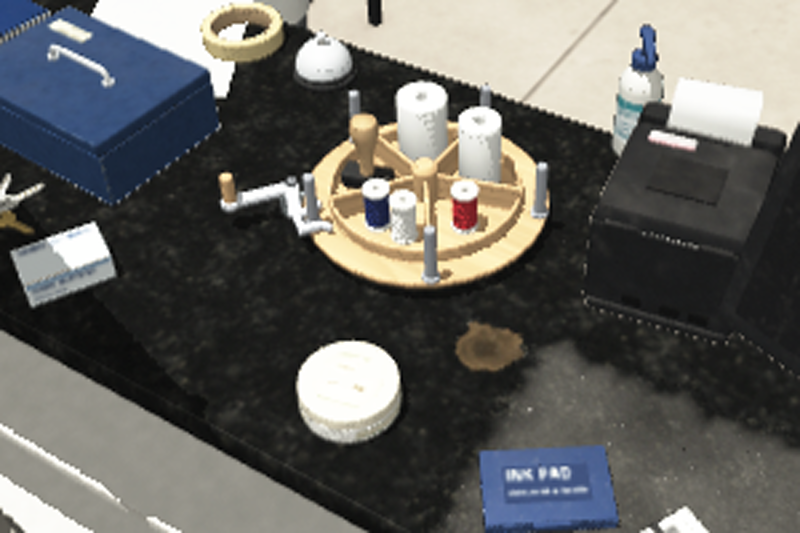

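The pictures show the stamp in the left bay (top crop 293,190), so the tray turns +72° (counterclockwise). I'll push the peg now in the fork from left front to right front. The blue box is at the far left and the printer at the right. Next I hover near the latch with the gripper shut.

Call:
jog_arm:
  increments:
    - {"x": -0.05,"y": -0.03,"claw": 0}
    - {"x": -0.1,"y": -0.06,"claw": 0}
    - {"x": -0.15,"y": -0.09,"claw": 0}
    - {"x": -0.2,"y": -0.12,"claw": 0}
    - {"x": -0.25,"y": -0.15,"claw": 0}

```text
invalid input
```

Call:
jog_arm:
  increments:
    - {"x": -0.04,"y": -0.02,"az": 6}
    - {"x": -0.08,"y": -0.045,"az": 12}
    - {"x": -0.115,"y": -0.065,"az": 18}
    - {"x": -0.115,"y": -0.065,"az": 25}
    - {"x": -0.115,"y": -0.065,"az": 25}

```text
invalid input
```

```bash
cat >> h.py <<'E'
def wray(c,px):
    T=np.array(c["world_from_camera"]); u=np.array([px[0]-c["cx"],px[1]-c["cy"]]); r=np.hypot(*u); th=r/c["fx"]
    d=np.array([*(u/max(r,1e-9)*np.sin(th)),np.cos(th)]); return T[:3,3],T[:3,:3]@d
def wat(c,px,z):
    o,d=wray(c,px); return o+d*(z-o[2])/d[2]
def look(names):
    Z=dict(front_bay=.022,peg_seat=.05,latch_pivot=.05,latch_thumb=.05,peg_0=.055,wood_stamp=0.022)
    c=viewer.capture("wrist")
    for n in names:
        for d in finder.pinpoint("wrist",n)[:6]:
            if d["conf"]>.35: print(n,round(d["conf"],2),np.round(d["pixel"]),wat(c,d["pixel"],Z[n]).round(4)[:2])
    return c
def st():
    s=monitor.get_state(); p=np.array(s["position"]); M=R.from_rotvec(s["tcp_rot"]).as_matrix()
    print("t",s["t"],"p",p.round(4),"tip",(p+.073*M[:,2]).round(4),"yawy",np.degrees(np.arctan2(M[1,1],M[0,1])).round(1),"F",np.round(s["force"],1),s["grip_width"])
    return p,M
E
python3 - <<'E'
from h import *
st(); c=look(["latch_pivot","latch_thumb","peg_seat","peg_0","front_bay","wood_stamp"])
print(np.round(c["world_from_camera"],3))
cv2.imwrite("pics/w1.png",cv2.resize(c["img"][:,:,::-1],(800,600)))
E
```

```text
t 1.5 p [0.2679 0.5923 0.3039] tip [0.2679 0.5923 0.2309] yawy 65.7 F [-0.  -0.5  0.6] 0.0854878700848953
latch_thumb 0.68 [181. 314.] [0.3598 0.4221]
[[ 0.412  0.88   0.236  0.208]
 [ 0.911 -0.398 -0.106  0.621]
 [ 0.     0.259 -0.966  0.374]
 [ 0.     0.     0.     1.   ]]
```

View pics/w1.png

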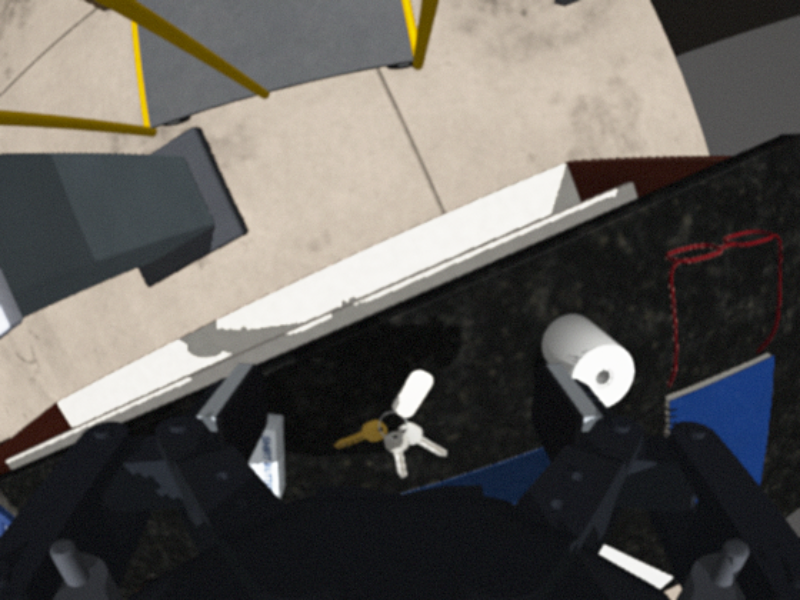

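The wrist picture shows only the counter's left front edge, keys and a roll: the arm has not moved because both calls were refused. I'll try again with every field given.

Call:
jog_arm:
  increments:
    - {"x": -0.05,"y": -0.03,"z": 0,"ax": 0,"ay": 0,"az": 0,"claw": 0}
    - {"x": -0.1,"y": -0.06,"z": 0,"ax": 0,"ay": 0,"az": 0,"claw": 0}
    - {"x": -0.15,"y": -0.09,"z": 0,"ax": 0,"ay": 0,"az": 0,"claw": 0}
    - {"x": -0.2,"y": -0.12,"z": 0,"ax": 0,"ay": 0,"az": 0,"claw": 0}
    - {"x": -0.25,"y": -0.15,"z": 0,"ax": 0,"ay": 0,"az": 0,"claw": 0}

```text
t: 2.48
position: [0.4348, 0.351, 0.3043]
tcp_rot: [0.662, 3.071, 0.001]
force: [0.3, 0.6, 1.0]
grip_width: 0.0001
grasp_force: 0.0
```

Call:
jog_arm:
  increments:
    - {"x": -0.04,"y": -0.02,"z": 0,"ax": 0,"ay": 0,"az": 6,"claw": 0}
    - {"x": -0.08,"y": -0.045,"z": 0,"ax": 0,"ay": 0,"az": 12,"claw": 0}
    - {"x": -0.115,"y": -0.065,"z": 0.02,"ax": 0,"ay": 0,"az": 18,"claw": 0}
    - {"x": -0.115,"y": -0.065,"z": 0.04,"ax": 0,"ay": 0,"az": 25,"claw": 0}
    - {"x": -0.115,"y": -0.065,"z": 0.06,"ax": 0,"ay": 0,"az": 25,"claw": 0}

```text
t: 3.1
position: [0.5123, 0.2453, 0.2435]
tcp_rot: [1.314, 2.853, 0.001]
force: [0.4, -0.9, -0.3]
grip_width: -0.0001
grasp_force: 0.0
```

```bash
python3 - <<'E'
from h import *
st(); c=look(["latch_pivot","latch_thumb","peg_seat","peg_0"])
cv2.imwrite("pics/w2.png",cv2.resize(c["img"][:,:,::-1],(800,600)))
st()
E
```

```text
t 3.1 p [0.5123 0.2453 0.2435] tip [0.5123 0.2453 0.1705] yawy 40.5 F [ 0.4 -0.9 -0.3] -6.25877616303778e-05
latch_thumb 0.71 [326. 176.] [0.527  0.2897]
peg_0 0.37 [ 94. 250.] [0.4062 0.0961]
t 3.35 p [0.5122 0.2463 0.2447] tip [0.5123 0.2464 0.1717] yawy 40.7 F [ 0.4  0.7 -0.2] -6.924699980103335e-05
```

View pics/w2.png

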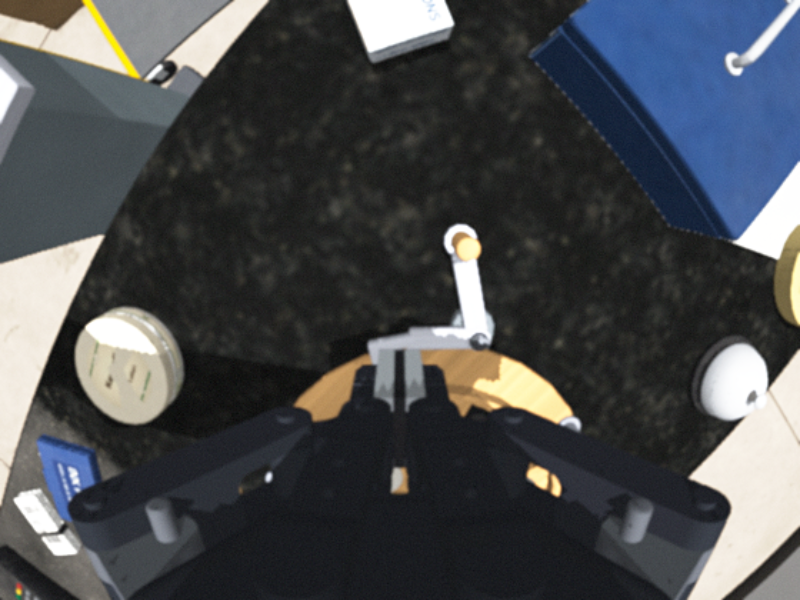

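Wrist picture: thumb post top at about (470,247) and pivot at (478,340), which agrees with the network. The blue box is well away. I'll go down beside the post.

Call:
jog_arm:
  increments:
    - {"x": 0.01,"y": -0.002,"z": 0.03,"ax": 0,"ay": 0,"az": 0,"claw": 0}
    - {"x": 0.019,"y": -0.002,"z": 0.065,"ax": 0,"ay": 0,"az": 0,"claw": 0}
    - {"x": 0.019,"y": -0.002,"z": 0.095,"ax": 0,"ay": 0,"az": 0,"claw": 0}
    - {"x": 0.019,"y": -0.002,"z": 0.115,"ax": 0,"ay": 0,"az": 0,"claw": 0}
    - {"x": 0.019,"y": -0.002,"z": 0.123,"ax": 0,"ay": 0,"az": 0,"claw": 0}

```text
t: 3.98
position: [0.4981, 0.2594, 0.1208]
tcp_rot: [-1.311, -2.855, -0.0]
force: [-1.0, -0.3, 0.0]
grip_width: 0.0001
grasp_force: 0.0
```

Call:
jog_arm:
  increments:
    - {"x": 0,"y": 0.004,"z": 0,"ax": 0,"ay": 0,"az": 0,"claw": 0}
    - {"x": 0,"y": 0.01,"z": 0,"ax": 0,"ay": 0,"az": 0,"claw": 0}
    - {"x": 0,"y": 0.017,"z": 0,"ax": 0,"ay": 0,"az": 0,"claw": 0}
    - {"x": 0,"y": 0.024,"z": 0,"ax": 0,"ay": 0,"az": 0,"claw": 0}
    - {"x": 0,"y": 0.031,"z": 0,"ax": 0,"ay": 0,"az": 0,"claw": 0}

```text
t: 4.6
position: [0.5214, 0.2796, 0.1209]
tcp_rot: [-1.31, -2.854, 0.001]
force: [-2.0, -0.3, 0.8]
grip_width: 0.0001
grasp_force: 0.7
```

```bash
python3 - <<'E'
from h import *
st(); c=look(["latch_thumb"])
E
```

```text
t 4.6 p [0.5214 0.2796 0.1209] tip [0.5214 0.2796 0.0479] yawy 40.7 F [-2.  -0.3  0.8] 0.00014020128662625619
latch_thumb 0.96 [325. 254.] [0.5343 0.3   ]
```

Call:
jog_arm:
  increments:
    - {"x": 0,"y": 0.006,"z": 0,"ax": 0,"ay": 0,"az": 0,"claw": 0}
    - {"x": 0,"y": 0.012,"z": 0,"ax": 0,"ay": 0,"az": 0,"claw": 0}
    - {"x": 0,"y": 0.018,"z": 0,"ax": 0,"ay": 0,"az": 0,"claw": 0}
    - {"x": 0,"y": 0.023,"z": 0,"ax": 0,"ay": 0,"az": 0,"claw": 0}
    - {"x": 0,"y": 0.027,"z": 0,"ax": 0,"ay": 0,"az": 0,"claw": 0}

```text
t: 5.32
position: [0.5424, 0.2967, 0.1209]
tcp_rot: [1.311, 2.854, -0.0]
force: [-0.2, -1.1, -0.3]
grip_width: -0.0002
grasp_force: 0.7
```

Call:
jog_arm:
  increments:
    - {"x": 0,"y": 0.002,"z": 0,"ax": 0,"ay": 0,"az": 0,"claw": 0}
    - {"x": 0,"y": 0.003,"z": 0,"ax": 0,"ay": 0,"az": 0,"claw": 0}
    - {"x": 0,"y": 0.004,"z": 0,"ax": 0,"ay": 0,"az": 0,"claw": 0}

```text
t: 5.7
position: [0.5449, 0.2994, 0.1209]
tcp_rot: [-1.311, -2.855, 0.0]
force: [-0.1, -2.4, 0.4]
grip_width: -0.0001
grasp_force: 0.7
```

```bash
python3 - <<'E'
from h import *
st(); c=look(["latch_thumb"])
E
```

```text
t 5.7 p [0.5449 0.2994 0.1209] tip [0.5449 0.2994 0.0479] yawy 40.7 F [-0.1 -2.4  0.4] -0.00011587469305457525
latch_thumb 0.81 [321. 264.] [0.5602 0.3144]
```

Call:
jog_arm:
  increments:
    - {"x": 0,"y": 0.002,"z": 0,"ax": 0,"ay": 0,"az": 0,"claw": 0}
    - {"x": 0,"y": 0.003,"z": 0,"ax": 0,"ay": 0,"az": 0,"claw": 0}
    - {"x": 0,"y": 0.004,"z": 0,"ax": 0,"ay": 0,"az": 0,"claw": 0}

```text
t: 6.18
position: [0.5467, 0.3008, 0.1207]
tcp_rot: [-1.311, -2.852, 0.006]
force: [-5.1, -5.8, 4.9]
grip_width: -0.0001
grasp_force: 3.9
```

Call:
jog_arm:
  increments:
    - {"x": 0,"y": 0.001,"z": 0,"ax": 0,"ay": 0,"az": 0,"claw": 0}
    - {"x": 0,"y": 0.002,"z": 0,"ax": 0,"ay": 0,"az": 0,"claw": 0}

```text
t: 6.42
position: [0.5471, 0.3011, 0.1206]
tcp_rot: [-1.31, -2.85, 0.011]
force: [-8.3, -7.9, 6.6]
grip_width: -0.0001
grasp_force: 5.8
```

The lever is at its stop. I'll back off and rise.

Call:
jog_arm:
  increments:
    - {"x": 0,"y": -0.012,"z": 0,"ax": 0,"ay": 0,"az": 0,"claw": 0}
    - {"x": 0,"y": -0.03,"z": 0,"ax": 0,"ay": 0,"az": 0,"claw": 0}
    - {"x": 0,"y": -0.03,"z": -0.04,"ax": 0,"ay": 0,"az": 0,"claw": 0}
    - {"x": 0,"y": -0.03,"z": -0.09,"ax": 0,"ay": 0,"az": -6,"claw": 0}
    - {"x": 0,"y": -0.03,"z": -0.09,"ax": 0,"ay": 0,"az": -12,"claw": 0}

```text
t: 7.05
position: [0.5296, 0.286, 0.2161]
tcp_rot: [0.997, 2.971, 0.016]
force: [0.3, 0.2, -0.6]
grip_width: -0.0
grasp_force: 0.0
```

```bash
cat >> h.py <<'E'
def fit(cams=("top","scene")):
    from scipy.optimize import least_squares
    P=[]
    for n in cams:
        c=viewer.capture(n); f=wat if n=="wrist" else at
        cv2.imwrite(f"pics/last_{n}.png",c["img"][:,:,::-1])
        P+=[f(c,d["pixel"],.055)[:2] for d in finder.pinpoint(n,"peg_0")[:6] if d["conf"]>.3]
    P=np.array(P); C=np.array([.643,.1305])
    def res(v):
        q=P-v[:2]; a=np.arctan2(q[:,1],q[:,0])-v[2]; k=np.round(a/np.radians(72)); m=v[2]+k*np.radians(72)
        return (q-.12*np.c_[np.cos(m),np.sin(m)]).ravel()
    s=min((least_squares(res,[*C,t],loss="soft_l1",f_scale=.005) for t in np.radians([-30,-15,0,15,30])),key=lambda s:s.cost)
    print("centre",s.x[:2].round(4),"peg ang",np.degrees(s.x[2]).round(2),"n",len(P),"rms",np.sqrt((s.fun**2).mean()).round(4))
    return s.x
E
python3 - <<'E'
from h import *
st(); fit(("top",)); fit(("scene",)); fit(); look(["latch_thumb","latch_pivot","peg_0"])
E
```

```text
t 7.05 p [0.5296 0.286  0.2161] tip [0.5303 0.2866 0.1431] yawy 52.9 F [ 0.3  0.2 -0.6] -5.143366183586686e-06
centre [0.6439 0.1316] peg ang -2.01 n 5 rms 0.0041
centre [0.6464 0.1274] peg ang -1.23 n 5 rms 0.0035
centre [0.6445 0.1282] peg ang -2.41 n 10 rms 0.0061
latch_thumb 0.98 [342. 227.] [0.5637 0.3169]
latch_pivot 0.66 [216. 298.] [0.5524 0.1999]
peg_0 0.79 [213. 299.] [0.5502 0.2001]
```

Call:
jog_arm:
  increments:
    - {"x": -0.033,"y": -0.012,"z": 0.01,"ax": 0,"ay": 0,"az": 0,"claw": 0}
    - {"x": -0.066,"y": -0.023,"z": 0.03,"ax": 0,"ay": 0,"az": 0,"claw": 0}
    - {"x": -0.066,"y": -0.023,"z": 0.05,"ax": 0,"ay": 0,"az": 0,"claw": 0}
    - {"x": -0.066,"y": -0.023,"z": 0.07,"ax": 0,"ay": 0,"az": 0,"claw": 0}
    - {"x": -0.066,"y": -0.023,"z": 0.079,"ax": 0,"ay": 0,"az": 0,"claw": 0}

```text
t: 8.28
position: [0.5647, 0.2253, 0.1306]
tcp_rot: [-1.005, -2.975, 0.002]
force: [-0.4, 0.2, 0.2]
grip_width: -0.0002
grasp_force: 0.0
```

```bash
python3 - <<'E'
from h import *
p,M=st(); C=np.array([.645,.130]); t=(p+.073*M[:,2])[:2]-C; print("r",np.hypot(*t),"ang",np.degrees(np.arctan2(t[1],t[0])), "C in tool", (M.T@np.array([*-t,0])).round(4)); print(np.round(monitor.get_state()["q"],2))
c=viewer.capture("scene"); cv2.imwrite("pics/s3.png",cv2.resize(c["img"][140:290,170:390,::-1],(800,545),interpolation=2))
E
```

```text
t 8.275 p [0.5647 0.2253 0.1306] tip [0.5646 0.2252 0.0576] yawy 52.7 F [-0.4  0.2  0.2] -0.00020621690798253666
r 0.12463307338831449 ang 130.16719376847195 C in tool [-1.217e-01 -2.700e-02 -1.000e-04]
[-0.63  0.52  0.23  1.8  -0.15  0.84  0.6 ]
```

View pics/s3.png

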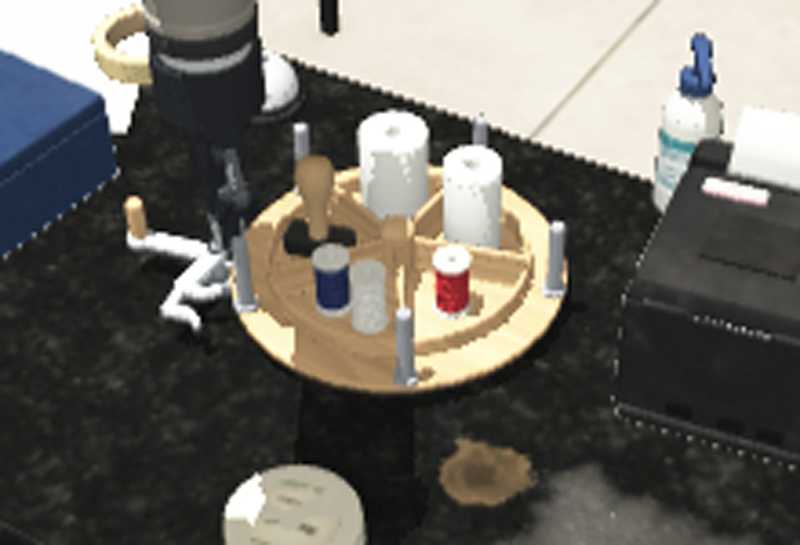

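The lever is out and the fork is clear of the seat peg at crop (245,265). The fingertip stands behind that peg. I'll push round in an arc, starting gently.

Call:
jog_arm:
  increments:
    - {"x": 0.0005,"y": -0.0021,"z": 0,"ax": 0,"ay": 0,"az": -1,"claw": 0}
    - {"x": 0.0009,"y": -0.0043,"z": 0,"ax": 0,"ay": 0,"az": -2,"claw": 0}
    - {"x": 0.0014,"y": -0.0075,"z": 0,"ax": 0,"ay": 0,"az": -3.5,"claw": 0}
    - {"x": 0.002,"y": -0.0118,"z": 0,"ax": 0,"ay": 0,"az": -5.5,"claw": 0}
    - {"x": 0.0026,"y": -0.0172,"z": 0,"ax": 0,"ay": 0,"az": -8,"claw": 0}

```text
t: 8.95
position: [0.5531, 0.2138, 0.1325]
tcp_rot: [0.791, 3.039, 0.003]
force: [0.6, 1.6, 0.2]
grip_width: -0.0
grasp_force: 0.6
```

Call:
jog_arm:
  increments:
    - {"x": 0.0011,"y": -0.0053,"z": 0,"ax": 0,"ay": 0,"az": -2.5,"claw": 0}
    - {"x": 0.0019,"y": -0.0107,"z": 0,"ax": 0,"ay": 0,"az": -5,"claw": 0}
    - {"x": 0.0025,"y": -0.0161,"z": 0,"ax": 0,"ay": 0,"az": -7.5,"claw": 0}
    - {"x": 0.0028,"y": -0.0215,"z": 0,"ax": 0,"ay": 0,"az": -10,"claw": 0}
    - {"x": 0.003,"y": -0.027,"z": 0,"ax": 0,"ay": 0,"az": -12.5,"claw": 0}

```text
t: 9.57
position: [0.5368, 0.1919, 0.1323]
tcp_rot: [0.455, 3.108, 0.002]
force: [0.7, 1.4, 0.1]
grip_width: 0.0001
grasp_force: 0.6
```

Call:
jog_arm:
  increments:
    - {"x": 0.0011,"y": -0.0053,"z": 0,"ax": 0,"ay": 0,"az": -2.5,"claw": 0}
    - {"x": 0.0019,"y": -0.0107,"z": 0,"ax": 0,"ay": 0,"az": -5,"claw": 0}
    - {"x": 0.0025,"y": -0.0161,"z": 0,"ax": 0,"ay": 0,"az": -7.5,"claw": 0}
    - {"x": 0.0028,"y": -0.0215,"z": 0,"ax": 0,"ay": 0,"az": -10,"claw": 0}
    - {"x": 0.003,"y": -0.027,"z": 0,"ax": 0,"ay": 0,"az": -12.5,"claw": 0}

```text
t: 10.2
position: [0.5259, 0.1667, 0.1322]
tcp_rot: [-0.114, -3.14, -0.002]
force: [0.1, 0.5, 0.6]
grip_width: -0.0003
grasp_force: 0.6
```

```bash
python3 - <<'E'
from h import *
p,M=st(); C=np.array([.645,.130]); t=(p+.073*M[:,2])[:2]-C; print("r",np.hypot(*t),"ang",np.degrees(np.arctan2(t[1],t[0])), "C in tool", (M.T@np.array([*-t,0])).round(4)); print(np.round(monitor.get_state()["q"],2)); fit()
E
```

```text
t 10.2 p [0.5259 0.1667 0.1322] tip [0.5259 0.1668 0.0592] yawy 85.8 F [0.1 0.5 0.6] -0.0003088863317704388
r 0.12468795341962044 ang 162.8337212855936 C in tool [-0.1215 -0.0281 -0.    ]
[-0.47  0.42  0.1   1.94 -0.06  0.78  1.17]
centre [0.644  0.1305] peg ang -45.09 n 9 rms 0.0052
```

Call:
jog_arm:
  increments:
    - {"x": 0.0005,"y": -0.0021,"z": 0,"ax": 0,"ay": 0,"az": -1,"claw": 0}
    - {"x": 0.0014,"y": -0.0075,"z": 0,"ax": 0,"ay": 0,"az": -3.5,"claw": 0}
    - {"x": 0.0022,"y": -0.0129,"z": 0,"ax": 0,"ay": 0,"az": -6,"claw": 0}
    - {"x": 0.0027,"y": -0.0183,"z": 0,"ax": 0,"ay": 0,"az": -8.5,"claw": 0}
    - {"x": 0.003,"y": -0.0237,"z": 0,"ax": 0,"ay": 0,"az": -11,"claw": 0}

```text
t: 11.02
position: [0.5214, 0.1434, 0.132]
tcp_rot: [-0.186, 3.136, 0.001]
force: [-0.8, 0.8, -0.1]
grip_width: -0.0
grasp_force: 0.6
```

Call:
jog_arm:
  increments:
    - {"x": 0.0011,"y": -0.0053,"z": 0,"ax": 0,"ay": 0,"az": -2.5,"claw": 0}
    - {"x": 0.0019,"y": -0.0107,"z": 0,"ax": 0,"ay": 0,"az": -5,"claw": 0}
    - {"x": 0.0025,"y": -0.0161,"z": 0,"ax": 0,"ay": 0,"az": -7.5,"claw": 0}
    - {"x": 0.0028,"y": -0.0215,"z": 0,"ax": 0,"ay": 0,"az": -10,"claw": 0}
    - {"x": 0.003,"y": -0.027,"z": 0,"ax": 0,"ay": 0,"az": -12.5,"claw": 0}

```text
t: 11.65
position: [0.5214, 0.1161, 0.1319]
tcp_rot: [0.527, -3.097, -0.001]
force: [-0.7, 0.8, 0.2]
grip_width: -0.0002
grasp_force: 0.6
```

Call:
jog_arm:
  increments:
    - {"x": 0.0011,"y": -0.0053,"z": 0,"ax": 0,"ay": 0,"az": -2.5,"claw": 0}
    - {"x": 0.0019,"y": -0.0107,"z": 0,"ax": 0,"ay": 0,"az": -5,"claw": 0}
    - {"x": 0.0025,"y": -0.015,"z": 0,"ax": 0,"ay": 0,"az": -7,"claw": 0}
    - {"x": 0.0026,"y": -0.0182,"z": 0,"ax": 0,"ay": 0,"az": -8.5,"claw": 0}
    - {"x": 0.0027,"y": -0.0204,"z": 0,"ax": 0,"ay": 0,"az": -9.5,"claw": 0}

```text
t: 12.28
position: [0.5256, 0.0956, 0.1318]
tcp_rot: [0.779, -3.043, -0.0]
force: [-1.8, 1.6, 0.6]
grip_width: 0.0
grasp_force: 0.5
```

```bash
python3 - <<'E'
from h import *
p,M=st(); C=np.array([.645,.130]); t=(p+.073*M[:,2])[:2]-C; print("r",np.hypot(*t),"ang",np.degrees(np.arctan2(t[1],t[0])), "C in tool", (M.T@np.array([*-t,0])).round(4)); fit(("top",)); fit(("scene",)); fit()
E
```

```text
t 12.275 p [0.5256 0.0956 0.1318] tip [0.5256 0.0956 0.0588] yawy 118.7 F [-1.8  1.6  0.6] 4.561624426098556e-05
r 0.12429679917118042 ang -163.92330405257067 C in tool [-1.213e-01 -2.720e-02 -1.000e-04]
centre [0.642  0.1341] peg ang -11.89 n 4 rms 0.0047
centre [0.647 0.133] peg ang -11.21 n 4 rms 0.0031
centre [0.6492 0.1349] peg ang -11.61 n 8 rms 0.0086
```

Call:
jog_arm:
  increments:
    - {"x": 0.0005,"y": -0.0021,"z": 0,"ax": 0,"ay": 0,"az": -1,"claw": 0}
    - {"x": 0.0012,"y": -0.0064,"z": 0,"ax": 0,"ay": 0,"az": -3,"claw": 0}
    - {"x": 0.0021,"y": -0.0118,"z": 0,"ax": 0,"ay": 0,"az": -5.5,"claw": 0}
    - {"x": 0.0026,"y": -0.0172,"z": 0,"ax": 0,"ay": 0,"az": -8,"claw": 0}
    - {"x": 0.0027,"y": -0.0204,"z": 0,"ax": 0,"ay": 0,"az": -9.5,"claw": 0}

```text
t: 13.3
position: [0.5333, 0.0764, 0.1319]
tcp_rot: [-1.029, 2.968, 0.0]
force: [-0.1, 2.0, -0.2]
grip_width: 0.0001
grasp_force: 0.5
```

Call:
jog_arm:
  increments:
    - {"x": 0,"y": 0.0,"z": 0,"ax": 0,"ay": 0,"az": 0,"claw": 0}
    - {"x": 0.003,"y": 0.01,"z": 0,"ax": 0,"ay": 0,"az": 0,"claw": 0}
    - {"x": 0.01,"y": 0.025,"z": -0.01,"ax": 0,"ay": 0,"az": 0,"claw": 0}
    - {"x": 0.04,"y": 0.05,"z": -0.05,"ax": 0,"ay": 0,"az": 8,"claw": 0}
    - {"x": 0.06,"y": 0.1,"z": -0.09,"ax": 0,"ay": 0,"az": 18,"claw": 0}

```text
t: 13.92
position: [0.4256, 0.1157, 0.2203]
tcp_rot: [0.537, -3.095, 0.0]
force: [0.4, 1.2, 0.7]
grip_width: -0.0002
grasp_force: 0.0
```

```bash
python3 - <<'E'
from h import *
p,M=st(); fit(("top",)); fit(("scene",)); fit()
c=look(["latch_thumb","latch_pivot","peg_0","front_bay","wood_stamp"])
a=cv2.imread("pics/last_scene.png")[140:290,170:390]; cv2.imwrite("pics/s4.png",cv2.resize(a,(800,545),interpolation=2))
E
```

```text
t 13.925 p [0.4256 0.1157 0.2203] tip [0.4255 0.1157 0.1473] yawy 109.7 F [0.4 1.2 0.7] -0.0001975540361768362
centre [0.6417 0.1322] peg ang -0.48 n 6 rms 0.0215
centre [0.6438 0.1309] peg ang -1.68 n 6 rms 0.0179
centre [0.6428 0.1278] peg ang -0.07 n 11 rms 0.0588
latch_thumb 0.69 [182. 344.] [0.5828 0.0765]
latch_pivot 0.59 [184. 344.] [0.5818 0.0785]
```

View pics/s4.png

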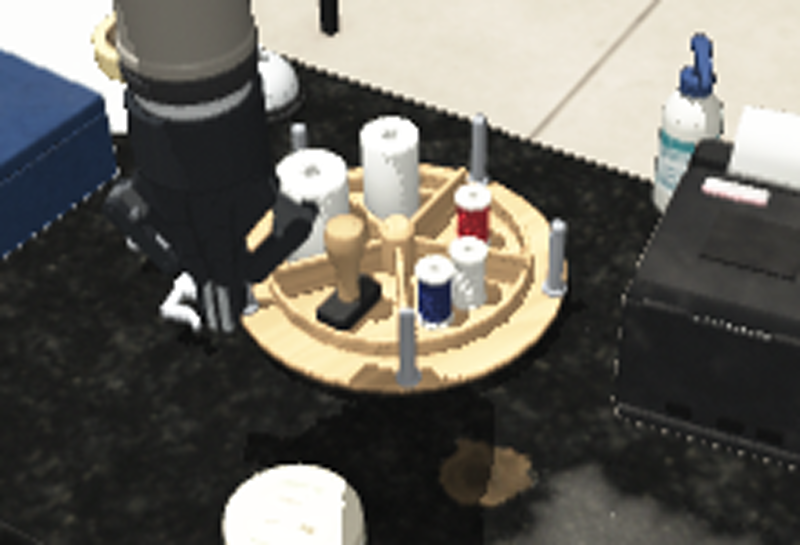

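The stamp stands upright in front and the pegs are back at the original peg positions (front peg at crop (407,345), was (404,345)). Now to close the lever from its far side.

Call:
jog_arm:
  increments:
    - {"x": -0.046,"y": 0.03,"z": -0.01,"ax": 0,"ay": 0,"az": 10,"claw": 0}
    - {"x": -0.093,"y": 0.06,"z": -0.01,"ax": 0,"ay": 0,"az": 20,"claw": 0}
    - {"x": -0.14,"y": 0.09,"z": -0.01,"ax": 0,"ay": 0,"az": 30,"claw": 0}
    - {"x": -0.186,"y": 0.12,"z": -0.01,"ax": 0,"ay": 0,"az": 40,"claw": 0}
    - {"x": -0.233,"y": 0.15,"z": -0.01,"ax": 0,"ay": 0,"az": 50,"claw": 0}

```text
t: 15.25
position: [0.5956, 0.3385, 0.2287]
tcp_rot: [-0.818, -3.033, 0.001]
force: [0.8, -0.3, 0.2]
grip_width: -0.0001
grasp_force: 0.0
```

Call:
jog_arm:
  increments:
    - {"x": 0,"y": 0,"z": 0,"ax": 0,"ay": 0,"az": 10,"claw": 0}
    - {"x": 0,"y": 0,"z": 0,"ax": 0,"ay": 0,"az": 20,"claw": 0}
    - {"x": 0,"y": 0,"z": 0,"ax": 0,"ay": 0,"az": 22,"claw": 0}
    - {"x": 0,"y": 0,"z": 0,"ax": 0,"ay": 0,"az": 22,"claw": 0}

```text
t: 15.75
position: [0.5944, 0.3372, 0.229]
tcp_rot: [-1.37, -2.827, 0.0]
force: [0.6, 0.1, 0.2]
grip_width: 0.0
grasp_force: 0.0
```

```bash
python3 - <<'E'
from h import *
p,M=st(); c=look(["latch_thumb","latch_pivot"])
for T in ([.565,.315],): print("thumb in tool",(M.T@np.array([*(np.array(T)-(p+.073*M[:,2])[:2]),0])).round(4))
cv2.imwrite("pics/w5.png",cv2.resize(c["img"][:,:,::-1],(800,600)))
E
```

```text
t 15.75 p [0.5944 0.3372 0.229 ] tip [0.5944 0.3372 0.156 ] yawy 38.3 F [0.6 0.1 0.2] 2.4100509199763392e-05
latch_thumb 0.86 [230. 205.] [0.5626 0.3158]
latch_pivot 0.94 [200. 271.] [0.576  0.2515]
thumb in tool [ 0.0008 -0.0368  0.    ]
```

View pics/w5.png

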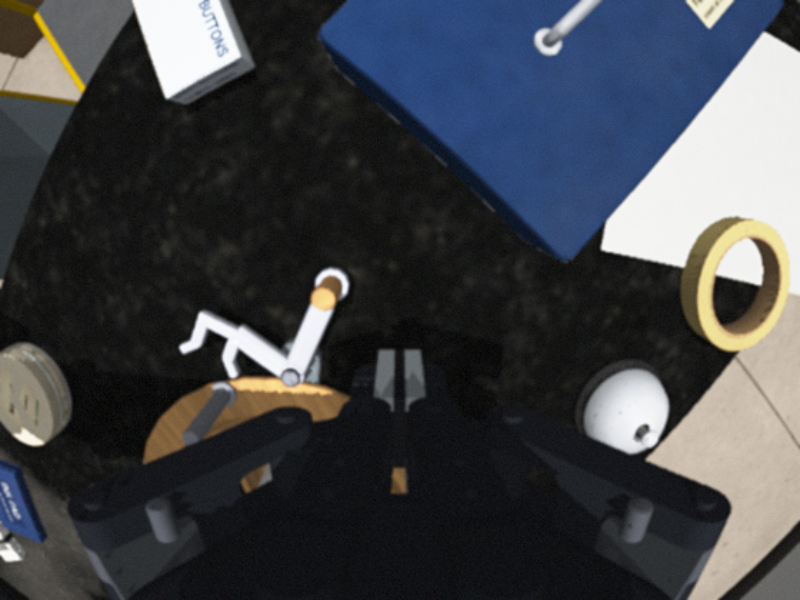

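The thumb post is at (325,297), the peg stands near the fork mouth at (215,410), and the finger is clear of the box and the bell. I'll go down and push closed.

Call:
jog_arm:
  increments:
    - {"x": 0,"y": 0,"z": 0.03,"ax": 0,"ay": 0,"az": 0,"claw": 0}
    - {"x": 0,"y": 0,"z": 0.06,"ax": 0,"ay": 0,"az": 0,"claw": 0}
    - {"x": 0,"y": 0,"z": 0.085,"ax": 0,"ay": 0,"az": 0,"claw": 0}
    - {"x": 0,"y": 0,"z": 0.1,"ax": 0,"ay": 0,"az": 0,"claw": 0}
    - {"x": 0,"y": 0,"z": 0.108,"ax": 0,"ay": 0,"az": 0,"claw": 0}

```text
t: 16.52
position: [0.5944, 0.3372, 0.1207]
tcp_rot: [-1.373, -2.825, 0.0]
force: [0.2, 1.7, 0.7]
grip_width: 0.0002
grasp_force: 0.0
```

Call:
jog_arm:
  increments:
    - {"x": 0,"y": -0.005,"z": 0,"ax": 0,"ay": 0,"az": 0,"claw": 0}
    - {"x": 0,"y": -0.012,"z": 0,"ax": 0,"ay": 0,"az": 0,"claw": 0}
    - {"x": 0,"y": -0.018,"z": 0,"ax": 0,"ay": 0,"az": 0,"claw": 0}
    - {"x": 0,"y": -0.024,"z": 0,"ax": 0,"ay": 0,"az": 0,"claw": 0}
    - {"x": 0,"y": -0.03,"z": 0,"ax": 0,"ay": 0,"az": 0,"claw": 0}

```text
t: 17.15
position: [0.5708, 0.3196, 0.1219]
tcp_rot: [1.372, 2.826, 0.004]
force: [0.9, 2.7, 0.1]
grip_width: 0.0002
grasp_force: 0.9
```

Call:
jog_arm:
  increments:
    - {"x": 0,"y": -0.005,"z": 0,"ax": 0,"ay": 0,"az": 0,"claw": 0}
    - {"x": 0,"y": -0.01,"z": 0,"ax": 0,"ay": 0,"az": 0,"claw": 0}
    - {"x": 0,"y": -0.014,"z": 0,"ax": 0,"ay": 0,"az": 0,"claw": 0}
    - {"x": 0,"y": -0.018,"z": 0,"ax": 0,"ay": 0,"az": 0,"claw": 0}
    - {"x": 0,"y": -0.022,"z": 0,"ax": 0,"ay": 0,"az": 0,"claw": 0}

```text
t: 17.77
position: [0.5534, 0.3049, 0.1211]
tcp_rot: [1.373, 2.826, -0.0]
force: [1.3, 0.8, -0.1]
grip_width: -0.0002
grasp_force: 0.5
```

Call:
jog_arm:
  increments:
    - {"x": 0,"y": -0.002,"z": 0,"ax": 0,"ay": 0,"az": 0,"claw": 0}
    - {"x": 0,"y": -0.004,"z": 0,"ax": 0,"ay": 0,"az": 0,"claw": 0}

```text
t: 18.02
position: [0.5504, 0.3025, 0.1211]
tcp_rot: [1.373, 2.825, -0.0]
force: [-0.5, 1.0, -0.3]
grip_width: 0.0002
grasp_force: 0.5
```

Call:
jog_arm:
  increments:
    - {"x": 0,"y": -0.002,"z": 0,"ax": 0,"ay": 0,"az": 0,"claw": 0}
    - {"x": 0,"y": -0.003,"z": 0,"ax": 0,"ay": 0,"az": 0,"claw": 0}
    - {"x": 0,"y": -0.004,"z": 0,"ax": 0,"ay": 0,"az": 0,"claw": 0}

```text
t: 18.4
position: [0.5473, 0.3, 0.1212]
tcp_rot: [1.373, 2.825, -0.0]
force: [0.4, 0.0, -0.5]
grip_width: -0.0001
grasp_force: 0.5
```

Call:
jog_arm:
  increments:
    - {"x": 0,"y": -0.001,"z": 0,"ax": 0,"ay": 0,"az": 0,"claw": 0}
    - {"x": 0,"y": -0.002,"z": 0,"ax": 0,"ay": 0,"az": 0,"claw": 0}
    - {"x": 0,"y": -0.003,"z": 0,"ax": 0,"ay": 0,"az": 0,"claw": 0}

```text
t: 18.77
position: [0.545, 0.2982, 0.1213]
tcp_rot: [1.373, 2.825, 0.0]
force: [0.7, 0.3, 0.0]
grip_width: 0.0
grasp_force: 0.5
```

Call:
jog_arm:
  increments:
    - {"x": 0,"y": -0.001,"z": 0,"ax": 0,"ay": 0,"az": 0,"claw": 0}
    - {"x": 0,"y": -0.002,"z": 0,"ax": 0,"ay": 0,"az": 0,"claw": 0}
    - {"x": 0,"y": -0.003,"z": 0,"ax": 0,"ay": 0,"az": 0,"claw": 0}

```text
t: 19.15
position: [0.5436, 0.2972, 0.1215]
tcp_rot: [1.372, 2.824, 0.005]
force: [5.6, 2.5, -1.9]
grip_width: 0.0003
grasp_force: 2.7
```

Call:
jog_arm:
  increments:
    - {"x": 0,"y": -0.001,"z": 0,"ax": 0,"ay": 0,"az": 0,"claw": 0}
    - {"x": 0,"y": -0.002,"z": 0,"ax": 0,"ay": 0,"az": 0,"claw": 0}
    - {"x": 0,"y": -0.003,"z": 0,"ax": 0,"ay": 0,"az": 0,"claw": 0}

```text
t: 19.52
position: [0.543, 0.2967, 0.1219]
tcp_rot: [1.371, 2.821, 0.012]
force: [9.2, 5.9, -6.6]
grip_width: 0.0001
grasp_force: 5.2
```

```bash
python3 - <<'E'
from h import *
p,M=st(); c=look(["latch_thumb","latch_pivot"])
E
```

```text
t 19.525 p [0.543  0.2967 0.1219] tip [0.5436 0.2971 0.0489] yawy 38.2 F [ 9.2  5.9 -6.6] 0.00011974687603040127
latch_thumb 0.64 [235. 253.] [0.5237 0.2903]
latch_thumb 0.52 [270. 354.] [0.5748 0.2512]
latch_pivot 0.98 [270. 357.] [0.576  0.2499]
```

Firm stop at the closed position. I'll back off, rise clear and check.

Call:
jog_arm:
  increments:
    - {"x": 0,"y": 0.01,"z": 0,"ax": 0,"ay": 0,"az": 0,"claw": 0}
    - {"x": 0,"y": 0.03,"z": 0,"ax": 0,"ay": 0,"az": 0,"claw": 0}
    - {"x": 0,"y": 0.03,"z": -0.04,"ax": 0,"ay": 0,"az": 0,"claw": 0}
    - {"x": 0.02,"y": 0.03,"z": -0.09,"ax": 0,"ay": 0,"az": 0,"claw": 0}
    - {"x": 0.07,"y": 0.03,"z": -0.14,"ax": 0,"ay": 0,"az": 0,"claw": 0}

```text
t: 20.3
position: [0.5248, 0.3614, 0.2567]
tcp_rot: [1.38, 2.822, -0.004]
force: [0.5, 1.1, -0.5]
grip_width: -0.0002
grasp_force: 0.0
```

Call:
jog_arm:
  increments:
    - {"x": 0.05,"y": -0.02,"z": 0,"ax": 0,"ay": 0,"az": 0,"claw": 0}
    - {"x": 0.1,"y": -0.04,"z": 0,"ax": 0,"ay": 0,"az": 0,"claw": 0}
    - {"x": 0.1,"y": -0.04,"z": 0,"ax": 0,"ay": 0,"az": 0,"claw": 0}
    - {"x": 0.1,"y": -0.04,"z": 0,"ax": 0,"ay": 0,"az": 0,"claw": 0}

```text
t: 20.8
position: [0.4307, 0.4169, 0.2551]
tcp_rot: [1.373, 2.826, -0.003]
force: [-0.5, -0.6, -0.3]
grip_width: 0.0004
grasp_force: 0.0
```

```bash
python3 - <<'E'
from h import *
st(); fit(("top",)); fit(("scene",))
a=cv2.imread("pics/last_scene.png")[140:290,170:390]; b=cv2.imread("pics/last_top.png")[140:250,180:340]
cv2.imwrite("pics/end.png",np.hstack([cv2.resize(a,(440,300),interpolation=2),cv2.resize(b,(360,300),interpolation=2)]))
E
```

```text
t 20.8 p [0.4307 0.4169 0.2551] tip [0.4306 0.4168 0.1821] yawy 38.2 F [-0.5 -0.6 -0.3] 0.0003728884571595381
centre [0.6434 0.1334] peg ang 1.79 n 6 rms 0.0037
centre [0.6484 0.1341] peg ang -4.17 n 4 rms 0.0049
```

View pics/end.png

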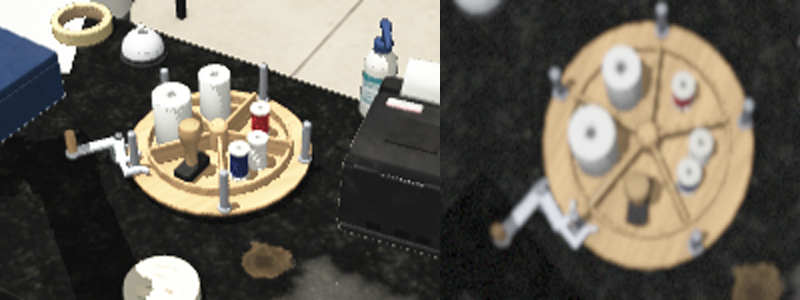

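The final picture shows the lever fully in, with its fork round the peg at (580,222) and the stamp upright in the front bay at (637,190). The other things are where they were.

```bash
python3 -c "
from plant import bot; print(bot.job_done())"
```

```text
the job is handed in; nothing more can be done
None
```

The hand stamp now stands upright in the front bay, the latch lever is fully in with its fork round a rim peg, and the job was handed in at about 21 s with nothing else visibly moved.

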